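Trip-test a latching stop button

ROBOT

A 7-joint arm with a two-finger parallel gripper is mounted at the origin on a cart in front of the work surface, level with it; the furniture and walls round the work are solid. World frame = base frame: x ahead of the robot, y to its left, z up, the work surface at z = 0. Lengths are in m, angles in degrees, forces in N, time in s.
With the tool pointing down it reaches from about 0.425 to 0.925 m from the base axis. Payload 6.8 kg.
Tool frame: the origin (TCP) lies at the very end of the fingers, on their centre line; the grasp point (between the pads) lies 19 mm behind it (r.hold_point_z is the distance from the TCP to the grasp point, in m); z points along the fingers, x is the direction in which the jaws open and shut, and the axes are right-handed (so a half turn about z gives the same grasp; the last joint's range is limited). The gripper opens to 85 mm and grips with 20 to 120 N. Pads are 22 mm wide; open, the fingers measure 114 mm over their backs; the gripper's body (76 mm by 85 mm) begins 54 mm behind the grasp point. The pads swing forward as they close: fully open they stand 13 mm farther back than shut.
Start: joints at [70.583, 27.33, 1.283, 89.118, -0.659, 63.558, -4.761], TCP at [0.154, -0.657, 0.231] pointing down, gripper open.
Joint ranges: [-169.35, 169.35], [-19.33, 120.38], [-80.79, 83.38], [13.8, 139.57], [-78.32, 258.32], [9.67, 109.79], [-169.56, 169.56]. Speed limits (degrees/s): [136.94, 136.94, 180, 180, 180, 180, 180].

INTERFACE

Orientations are given as a 3x3 rotation matrix whose columns are the frame's x, y, z axes.
In Python, from workcell import r, vision, finder gives the robot as it stands. The module is installed in compiled form; this text tells all that it offers.
- The arm moves only by the tool move_arm, never from a script. Its argument "rows" is a list that holds one entry, the list of rows, each a list of 5 numbers: the shift along the world's x, y, z in cm, then the turn about the world's z in degrees, then the opening, from 0 (shut) to 1 (fully open). In form: [[[x, y, z, spin, gripper], ...]]. A call has 1 to 20 rows; each row shifts and turns the commanded pose from where the row before left it; what a row does not reach is not made up. A row lasts 1/8 s, in which the tool goes at most 62.5 mm and 10.7 degrees, less where a joint would pass 70% of its speed; a pose out of reach is approached as far as the arm can. A call with a gripper value outside its range is refused whole. The fingers move at their own pace and stop on an object; "newtons" is the grip in N (left out, the last holds). Time passes only in rows, so rows that do not move let the fingers close. It gives the time, the measured TCP pose, the force and the opening at its end, in the units of the state.
- r.observe(): the state, without advancing time (a new reading comes with each control period).
- vision.capture(name): name is "scene" or "top" or "wrist"; returns (picture, depth): 480x640x3 uint8, red, green, blue; 480x640 float32, m along the optical axis (not along the pixel's ray), 0 where there is no reading.
- vision.calibration(name): a dict with "K" (3x3 intrinsics, pixels), "camera_from_world" (4x4, takes a point from world to camera coordinates). Camera axes: x right, y down, z forward; pixel columns grow to the right and rows downward; lengths in m; the calibration is good to about 2 mm. A picture is of the moment at which its call begins: read the wrist's pose just before it. calibration takes no time and is no camera call; for the wrist camera it gives the pose at the moment of the call.
- r.sign_off(): hands the job in, once; it reports no verdict.
Trained networks look in the newest picture that a camera, given by its name, has taken for a name from the list of things; names that differ only in an ending like _2 or _b are one class to them, and where a whole thing is asked for, a point or a joint stands for the part that bears it (a point fixed in the world has none). Each returns a list of dicts, best first, with "score" (0 to 1); they miss things now and then, are a little off and sometimes report something else, mostly with a low value. They report only what shows in the picture. A call takes as long as a camera call. They do not tell look-alikes from the thing itself.
- finder.search_frame(camera, thing): "rect" ([centre column, centre row, width, height] in pixels, round what is visible of it).
- finder.regions_of(camera, thing): "region" (480x640 bool, what is visible of it) and "rect" ([centre column, centre row, width, height] in pixels, round what is visible of it).
- finder.landmark_of(camera, thing): "location" ([column, row] in pixels: a listed point, or the origin of a listed thing).
The state is a dict: "clock": time; "joint_pos": joint angles; "dq": joint speeds; "joint_torque": joint torques, N m; "tcp_pos": TCP position; "tcp_rot": TCP orientation; "contact_force": force on the tool from outside, world axes, zero at the start; "ft_torque": the same for the moment, N m; "finger_gap": finger opening in m.
Only numpy, scipy, OpenCV 4.12 (cv2) and the standard library are available. Lean on these libraries where they do the work, as an engineer would, in place of code of your own. Each camera call takes 0.05 s, during which the arm holds its last target.

TASK

Trip-test the stop station with the fingertips: press the big three-lobed mushroom head in until it latches and let go so it stays down by itself, then push its lobes round clockwise (seen from above) until it releases and pops up. After that push the square reset key on the loose little box all the way down and let it come back up. Do not lean hard on the stop station, do not lift or shift the reset box, leave the other things lying where they are, and finish clear of everything.

Things in the scene. Friction and masses are not known exactly. Their poses are not given: they have to be found in the camera images.
- stop_station: Grey enclosure fixed to the desk, 96 x 96 x 55 mm high, carrying the black mushroom head on its top. Origin at the centre of its underside, z up. A cable gland sticks 19 mm out of its +x side. It may stand turned and may be left or right of the reset box. Contact force of the fingers on it (head included) must stay below 50 N.
- stop_cap (a point): Top centre of the black mushroom head, on its turning axis, 99 mm above the desk when up; moves and turns with the head (z up). The head is a round core of 26 mm radius with three lobes at 0, +120 and -120 deg from this point's x axis. The enclosure's top is 44 mm below this point when the head is up, 34 mm when latched.
- stop_lobe (a point): Centre of the end of the lobe on the head's x axis, 36 mm out from the turning axis and half-way up the lobe, 15.5 mm below stop_cap. Each lobe is a bar 18 mm wide and 21 mm high whose round end (9 mm radius) reaches 45 mm from the axis; free space below it. Between neighbouring lobe ends is a 44 mm wide gap, open outwards and below.
- stop_plunger (a joint): Press of the mushroom head: 0 up, 0.012 m fully in (end stop). Spring 3 N at 0, about 6 N at the end; while it passes the latch it takes up to about 7 N. It latches when pressed beyond 0.011 (head not turned) and then rests at about 0.0095 by itself.
- stop_head (a joint): Turn of the mushroom head: 0 at rest, positive clockwise seen from above, end stop at 0.8 rad. A weak spring turns it back to 0 (about 2 N at a lobe). When latched, turning it by about 0.45 rad releases it and it pops up 10 mm; it turns freely when it is up.
- reset_box: Loose grey box on rubber feet, 70 (x) x 100 (y) x 42 mm high, 0.6 kg, with a square black key on its +y half and a small round white dome (a fixed lamp lens, not a button) on its -y half. Origin at the centre of its underside, z up. Must not be moved by more than 20 mm nor lifted.
- reset_key_top (a point): Centre of the top face of the square reset key, 30 x 30 mm, 55 mm above the desk when up, 11 mm above the frame round it; 22 mm to the +y side of the reset box's centre.
- reset_key (a joint): Press of the reset key: 0 up, 0.006 m fully down (end stop). Springs back by itself; about 4.5 N fully down.
- pliers: Loose black-handled pliers lying flat behind the work, 56 x 112 x 12 mm, origin at the centre of the underside; bystander.
- screwdriver: Loose blue-handled screwdriver lying at the left near the desk's front edge, 20 x 170 x 17 mm, origin at the centre of the underside; bystander.
- tape_roll: Loose roll of masking tape lying flat at the far right, 109 mm across, 24 mm high, origin at the centre of the underside; bystander.
- spool: Loose solder spool standing behind the work, 52 mm across, 35 mm high, origin at the centre of the underside; bystander.
Things that resemble listed ones, but are neither listed nor needed, are in the scene too. Leave any green look-alike of the reset_box alone.

How it is judged (in metres and radians):
On the way, in this order (a step that is already met when the one before it is completed fails the run):
1. the mushroom head is latched in: it stays down with nothing touching it (value of joint stop_plunger above 0.008 m and contact force between each of the fingers, the arm and stop_station below 0.3 N), for 0.2 s.
2. the mushroom head has been twisted free and popped up (value of joint stop_plunger below 0.002 m), for 0.1 s.
3. the square reset key is pushed down (value of joint reset_key above 0.0045 m), for 0.05 s.
At the end, for the whole second after the job is handed in: The mushroom head is up (press below 2 mm) and turned back (below 0.1 rad), the reset key is up (below 1 mm), the reset box stands at rest within 20 mm of where it was, and the four bystanders lie within 30 mm of where they were (value of joint stop_plunger below 0.002 m and value of joint stop_head below 0.1 rad and value of joint reset_key below 0.001 m and distance of reset_box from where it was at the start of the episode below 0.02 m and angle between reset_box's own z axis and vertical below 0.05 rad and linear speed of reset_box below 0.02 m/s and distance of each of pliers, screwdriver, tape_roll, spool from where it was at the start of the episode below 0.03 m); the robot touches nothing.
It fails at once if the stop station is hit or squeezed with more than 50 N (contact force between any of the fingers, the arm and stop_station above 50 N).
It fails at once if the reset key is pushed while the stop is still in (value of joint stop_plunger above 0.005 m and value of joint reset_key above 0.003 m).
It fails at once if the reset box is lifted or shifted (distance of reset_box from where it was at the start of the episode above 0.02 m or height (world z) of reset_box above 0.008 m).
It fails at once if a bystander is lifted or pushed away (distance of any of pliers, screwdriver, tape_roll, spool from where it was at the start of the episode above 0.03 m).
It also fails if it takes over 51 s, if anything falls off the work surface, if the arm or the gripper's body presses on something with over 40 N, if the wrist force passes 120 N, or if a joint passes its speed limit or range.

## Working session

There is one attempt and no reset: what is moved stays moved. The work goes in short steps, Python scripts to look and compute and a tool call to move; the robot and the scene stay as the last step left them, time stands still between calls to the robot, and variables do not carry over. Pictures are saved under pics/ and viewed, and the job is handed in when it is done.

Besides the shell and the picture viewer there is one more tool, called after "Emit:" by a JSON object that holds its "api" and its "payload", one argument or row to a line. move_arm: Moves the arm, as the interface text tells. Its arguments: {"type":"object","properties":{"rows":{"type":"array","items":{"type":"array","items":{"type":"array","items":{"type":"number"}}}},"newtons":{"type":"number"}},"required":["rows"]}

```bash
mkdir -p pics; ls
cat > h.py <<'E'
import numpy as np, cv2
from workcell import r, vision, finder
def save(n,p): cv2.imwrite('pics/'+n+'.png',cv2.cvtColor(p,cv2.COLOR_RGB2BGR))
def w(cam,u,v,d,C=None):
    C=C or vision.calibration(cam);K=C['K'];T=np.linalg.inv(C['camera_from_world'])
    p=np.array([(u-K[0,2])/K[0,0]*d,(v-K[1,2])/K[1,1]*d,d,1]);return (T@p)[:3]
def wz(cam,u,v,z,C=None):
    C=C or vision.calibration(cam)
    T=np.linalg.inv(C['camera_from_world']);o=T[:3,3];a=w(cam,u,v,1.,C)-o
    return o+a*(z-o[2])/a[2]
def px(cam,P,C=None):
    C=C or vision.calibration(cam);q=C['K']@(C['camera_from_world']@np.append(P,1))[:3];return q[:2]/q[2]
E
python3 - <<'E'
from h import *
np.set_printoptions(precision=3,suppress=True)
print(r.observe())
for c in ['scene','top']:
    p,d=vision.capture(c);save(c+'0',p)
    for t in ['stop_cap','stop_lobe','reset_key_top','reset_box','stop_station']:
        for x in finder.landmark_of(c,t)[:3]:
            print(c,t,x['score'],x['location'])
print(r.observe()['clock'], r.hold_point_z)
E
```

```text
pics
{'clock': 0.0, 'joint_pos': array([70.582, 27.377,  1.28 , 89.18 , -0.658, 63.558, -4.761]), 'dq': array([-0.036,  0.04 , -0.016,  0.122, -0.023, -0.034, -0.038]), 'joint_torque': array([ -0.   , -59.644,   1.608, -28.12 ,   0.012,   0.009,   0.   ]), 'tcp_pos': array([ 0.154, -0.657,  0.23 ]), 'tcp_rot': array([[ 0.229, -0.973, -0.001],
       [-0.973, -0.229,  0.002],
       [-0.002,  0.   , -1.   ]]), 'contact_force': array([-0.641,  0.195, -0.041]), 'ft_torque': array([-0.036,  0.017, -0.036]), 'finger_gap': 0.08548039304888087}
scene stop_lobe 0.35 [416.9, 350.5]
scene reset_box 0.53 [249.1, 252.7]
scene stop_station 0.4 [419.3, 349.3]
top stop_cap 0.56 [312.6, 272.5]
top stop_lobe 0.85 [313.4, 254.8]
top reset_key_top 0.71 [230.7, 291.1]
top reset_key_top 0.51 [417.3, 289.4]
top reset_box 0.78 [244.7, 294.6]
top reset_box 0.61 [419.6, 291.0]
top stop_station 0.93 [316.5, 280.2]
top stop_station 0.49 [286.6, 191.0]
0.6 0.0187
```

View pics/top0.png

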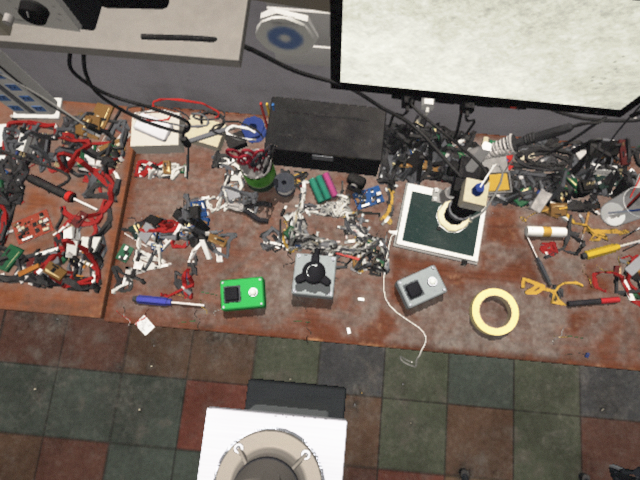

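View pics/scene0.png

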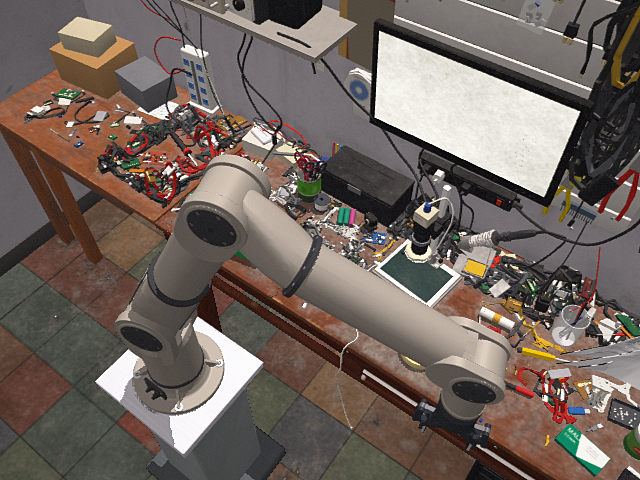

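The top view shows three candidates: a green box at (243,294), which is the forbidden look-alike; the grey stop station with its black three-lobed head at (314,275); and a grey box with a black key and white dome at (420,289), which fits reset_box. I'll enlarge and measure.

Run:
```python
from h import *
np.set_printoptions(precision=4,suppress=True)
p,d=vision.capture('top')
save('top1',cv2.resize(p[230:330,270:460],None,fx=4,fy=4,interpolation=cv2.INTER_CUBIC))
C=vision.calibration('top');print(C['K'],np.linalg.inv(C['camera_from_world'])[:3])
np.save('top.npy',d);cv2.imwrite('top.png',p)
for u,v in [(313,271),(313,255),(408,289),(432,282),(300,290),(440,300),(350,330)]: print(u,v,w('top',u,v,d[v,u]))
for t in ['stop_lobe','stop_cap','reset_key_top','pliers','spool','screwdriver','tape_roll']:
    print(t,[(x['score'],x['location']) for x in finder.landmark_of('top',t)])
```

```text
[[480.0522   0.     330.8651]
 [  0.     480.0522 238.0959]
 [  0.       0.       1.    ]] [[ 0.089  -0.9712  0.221   0.3067]
 [-0.996  -0.0877  0.0156 -0.1051]
 [ 0.0042 -0.2215 -0.9752  1.1445]]
313 271 [ 0.4667 -0.0557  0.0959]
313 255 [ 0.5027 -0.0522  0.0941]
408 289 [ 0.4504 -0.2721  0.0608]
432 282 [ 0.4729 -0.3279  0.0491]
300 290 [ 0.4264 -0.029   0.06  ]
440 300 [ 0.4389 -0.3582  0.0019]
350 330 [ 0.3502 -0.1512 -0.0007]
stop_lobe [(0.65, [313.9, 256.2])]
stop_cap [(0.89, [310.8, 276.3])]
reset_key_top [(0.52, [231.0, 291.6]), (0.19, [491.5, 312.2])]
pliers [(0.95, [247.9, 208.6])]
spool [(0.67, [285.9, 189.0])]
screwdriver [(0.68, [168.6, 301.5])]
tape_roll [(0.79, [492.7, 309.9]), (0.71, [168.4, 301.8])]
```

View pics/top1.png

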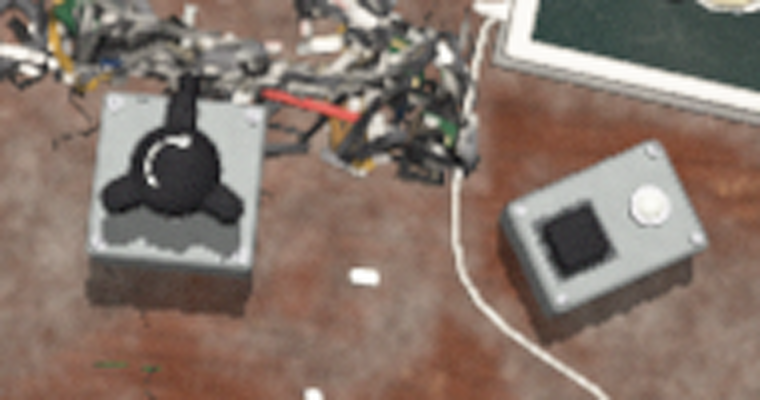

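The crop confirms it: the grey box (crop ~(605,225)) has a black square key on its left half and a white dome on the right. The three-lobed head is at crop (177,168), with one lobe pointing almost straight up (+x). Next I'll move over the work with the fingers shut and look with the wrist camera.

Emit:
{"api": "move_arm", "payload": {
  "rows": [
    [[2.4,4.0,0.8,6,0],[2.4,4.0,0.8,6,0],[2.4,4.0,0.8,6,0],[2.4,4.0,0.8,6,0],[2.4,4.0,0.8,6,0],[2.4,4.0,0.8,6,0],[2.4,4.0,0.8,6,0],[2.4,4.0,0.8,6,0],[2.4,4.0,0.8,6,0],[2.4,4.0,0,6,0],[2.4,4.0,0,6,0],[2.4,4.0,0,6,0],[0,0,0,0,0],[0,0,0,0,0]]
  ]
}}

```text
clock: 2.75
tcp_pos: [0.4421, -0.1776, 0.3033]
tcp_rot: [[0.996, -0.084, -0.0], [-0.084, -0.996, -0.0], [-0.0, 0.0, -1.0]]
contact_force: [0.1, -0.6, -0.7]
finger_gap: 0.0002
```

Run:
```python
from h import *
np.set_printoptions(precision=4,suppress=True)
C=vision.calibration('wrist');p,d=vision.capture('wrist');save('w0',p)
o=r.observe();print(o['clock'],o['tcp_pos'],o['tcp_rot'],o['joint_pos'],o['contact_force'])
print(C['K'],np.linalg.inv(C['camera_from_world'])[:3])
for t in ['stop_lobe','stop_cap','reset_key_top']:
    print(t,[(x['score'],x['location']) for x in finder.landmark_of('wrist',t)])
p,d=vision.capture('top');save('top2',p)
```

```text
2.8 [ 0.4419 -0.1782  0.3032] [[ 0.9963 -0.0854 -0.0004]
 [-0.0854 -0.9963 -0.0004]
 [-0.0003  0.0004 -1.    ]] [ 40.7777   6.4486 -28.2805 108.5308   3.3739  65.8384   6.364 ] [ 0.8223 -0.3619 -0.2152]
[[416.7544   0.     315.3585]
 [  0.     416.7544 236.1704]
 [  0.       0.       1.    ]] [[ 0.9965 -0.0805 -0.0244  0.4485]
 [-0.0841 -0.9549 -0.2847 -0.1049]
 [-0.0004  0.2857 -0.9583  0.4456]]
stop_lobe [(0.9, [373.9, 43.4])]
stop_cap [(0.82, [331.8, 40.8])]
reset_key_top [(0.65, [333.6, 297.8])]
```

View pics/w0.png

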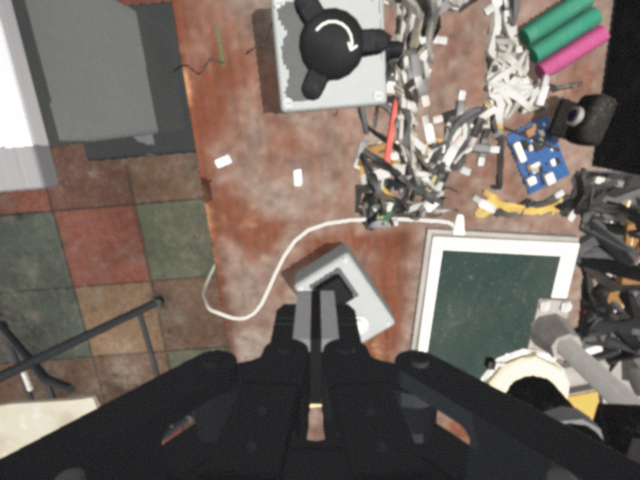

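The wrist view shows the head at (332,42) with a lobe toward +x at (374,43), and the reset box partly behind the fingers with its key at ~(334,290).

Run:
```python
from h import *
np.set_printoptions(precision=4,suppress=True)
C=vision.calibration('wrist');p,d=vision.capture('wrist')
# depth cloud of head: points z>0.075 in neighbourhood
v,u=np.mgrid[0:480,0:640];K=C['K'];T=np.linalg.inv(C['camera_from_world'])
P=np.stack([(u-K[0,2])/K[0,0]*d,(v-K[1,2])/K[1,1]*d,d],-1)@T[:3,:3].T+T[:3,3]
def fit(mask,name):
    Q=P[mask];print(name,len(Q),Q.mean(0),Q.min(0),Q.max(0));return Q
roi=(d>0)&(v<130)&(u>240)&(u<440)
for lo,hi in [(0.0945,0.12),(0.08,0.0945),(0.045,0.065)]:
    m=roi&(P[...,2]>lo)&(P[...,2]<hi);Q=fit(m,'stn %.3f'%lo)
    if lo<0.05: print(cv2.minAreaRect((Q[:,:2]*1000).astype(np.float32)))
m=roi&(P[...,2]>.08)&(p.max(-1)<90)
g=np.zeros((480,640,3),np.uint8);g[m]=255
q=P[m][:,:2];
# circle fit by distance-transform on 0.5 mm ground grid
G=np.zeros((400,400),np.uint8);i=((q-[0.36,-0.15])*2000).astype(int);ok=((i>=0)&(i<400)).all(1);i=i[ok];G[i[:,0],i[:,1]]=255
G=cv2.morphologyEx(G,cv2.MORPH_CLOSE,np.ones((9,9)))
D=cv2.distanceTransform(G,cv2.DIST_L2,5);k=np.unravel_index(D.argmax(),D.shape);c=np.array(k)/2000+[0.36,-0.15];print('core',c,D.max()/2)
rr=np.hypot(*(q-c).T);a=np.degrees(np.arctan2(*(q-c).T[::-1]))
h,e=np.histogram(a[(rr>.033)&(rr<.046)],72,(-180,180));print([(int(x),int(n)) for x,n in zip(e+2.5,h) if n])
print(np.histogram(rr,30,(0,.06)))
# hypotheses by landmark
for u0,v0,z in [(331.8,40.8,.099),(373.9,43.4,.0835),(333.6,297.8,.055)]: print(wz('wrist',u0,v0,z,C))
for u0,v0,z in [(310.8,276.3,.099),(312.6,272.5,.099),(313.4,254.8,.0835),(408,289,.055),(432,282,.05)]: print('top',wz('top',u0,v0,z))
save('w1',cv2.resize(p[0:140,220:460],None,fx=3,fy=3,interpolation=cv2.INTER_CUBIC))
save('g1',(G>0)[...,None].repeat(3,2).astype(np.uint8)*255)
```

```text
stn 0.095 3381 [ 0.4671 -0.0552  0.0972] [ 0.4408 -0.0917  0.0945] [ 0.5479 -0.0242  0.102 ]
stn 0.080 2427 [ 0.4805 -0.0548  0.0918] [ 0.4384 -0.0956  0.08  ] [ 0.5497 -0.0228  0.0945]
stn 0.045 7750 [ 0.4733 -0.0635  0.0542] [ 0.4172 -0.119   0.045 ] [ 0.5598 -0.0118  0.065 ]
((484.49169921875, -64.60072326660156), (95.57112121582031, 145.24185180664062), 82.975341796875)
core [ 0.458  -0.0545] 18.1969
[(-122, 11), (-117, 39), (-112, 49), (-107, 49), (-102, 41), (-97, 21), (-92, 2), (-17, 21), (-12, 71), (-7, 85), (-2, 77), (2, 84), (7, 69), (12, 7), (112, 4), (117, 15), (122, 16)]
(array([ 24,  71, 117, 159, 204, 229, 268, 320, 341, 302, 269, 301, 359,
       328, 298, 210, 156, 136, 125, 101,  97,  62,  57,  56,  38,  22,
         0,   0,   0,   0]), array([0.   , 0.002, 0.004, 0.006, 0.008, 0.01 , 0.012, 0.014, 0.016,
       0.018, 0.02 , 0.022, 0.024, 0.026, 0.028, 0.03 , 0.032, 0.034,
       0.036, 0.038, 0.04 , 0.042, 0.044, 0.046, 0.048, 0.05 , 0.052,
       0.054, 0.056, 0.058, 0.06 ]))
[ 0.4653 -0.0546  0.099 ]
[ 0.4993 -0.0571  0.0835]
[ 0.4514 -0.2884  0.055 ]
top [ 0.4541 -0.0522  0.099 ]
top [ 0.4628 -0.0553  0.099 ]
top [ 0.5053 -0.0525  0.0835]
top [ 0.4511 -0.273   0.055 ]
top [ 0.4728 -0.3277  0.05  ]
```

View pics/w1.png

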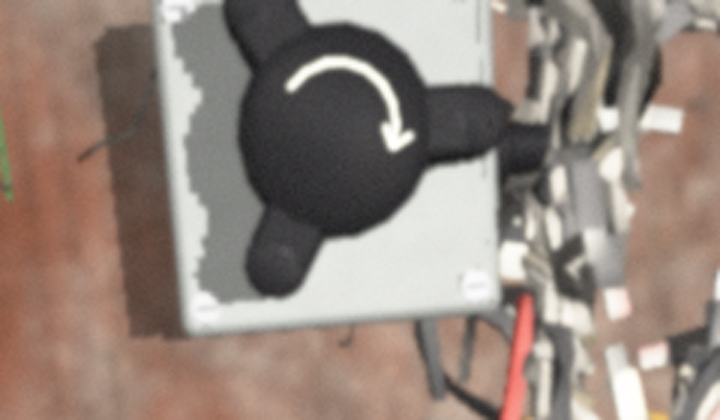

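View pics/g1.png

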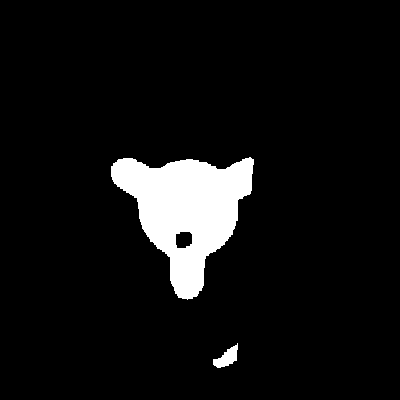

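Ortho map of the head: core 51 mm across, centred at (0.465, -0.0555), with its lobe end at x ≈ 0.510 (45 mm out) and axis at about -2°. This agrees with the given sizes. I'll move above the cap now.

Emit:
{"api": "move_arm", "payload": {
  "rows": [
    [[0.5,3.0,-3.5,1,0],[0.6,3.0,-3.5,1,0],[0.6,3.1,-3.5,1,0],[0.6,3.1,-3.5,0,0],[0,0,-3.0,0,0],[0,0,-1.5,0,0],[0,0,0,0,0],[0,0,0,0,0]]
  ]
}}

```text
clock: 4.05
tcp_pos: [0.4662, -0.0557, 0.1193]
tcp_rot: [[0.999, -0.032, 0.002], [-0.032, -0.999, -0.0], [0.002, 0.0, -1.0]]
contact_force: [0.4, -0.1, -0.1]
finger_gap: -0.0003
```

Run:
```python
from h import *
np.set_printoptions(precision=4,suppress=True)
o=r.observe();print(o['clock'],o['tcp_pos'],o['contact_force'],np.degrees(np.arctan2(o['tcp_rot'][1,0],o['tcp_rot'][0,0])))
p,d=vision.capture('top');save('top3',cv2.resize(p[210:330,230:450],None,fx=3.5,fy=3.5,interpolation=cv2.INTER_CUBIC))
p,d=vision.capture('scene');save('s3',p)
```

```text
4.05 [ 0.4662 -0.0557  0.1193] [ 0.3602 -0.0638 -0.0927] -1.8456996326723756
```

View pics/s3.png

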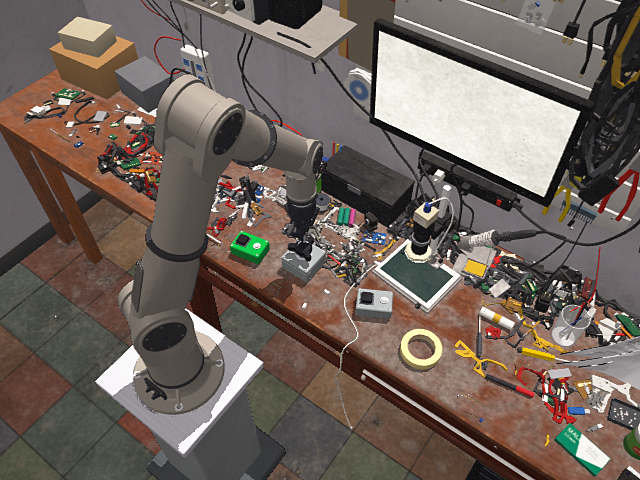

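View pics/top3.png

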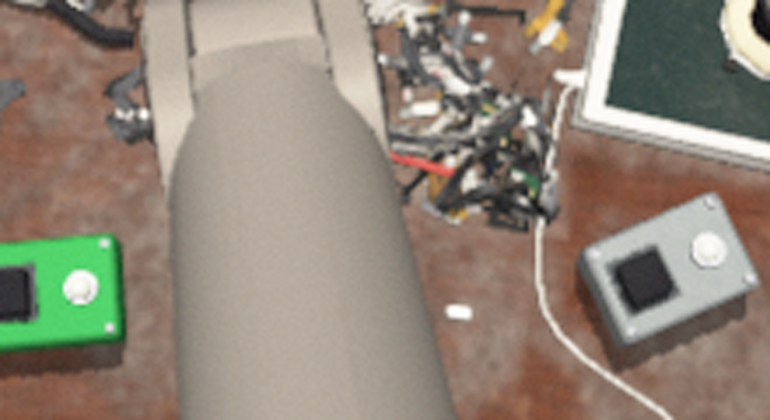

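The scene picture shows the gripper right above the station head at (300,250). The top view is blocked by the arm. I'll go down in small steps, watching the force.

Emit:
{"api": "move_arm", "payload": {
  "rows": [
    [[0,0,-1.0,0,0],[0,0,-0.6,0,0],[0,0,-0.4,0,0],[0,0,-0.3,0,0],[0,0,0,0,0]]
  ]
}}

```text
clock: 4.78
tcp_pos: [0.4652, -0.0552, 0.0954]
tcp_rot: [[1.0, -0.031, -0.001], [-0.031, -1.0, -0.0], [-0.001, 0.0, -1.0]]
contact_force: [-1.7, -0.6, 4.1]
finger_gap: 0.0002
```

Emit:
{"api": "move_arm", "payload": {
  "rows": [
    [[0,0,-0.3,0,0],[0,0,-0.2,0,0],[0,0,0,0,0]]
  ]
}}

```text
clock: 5.15
tcp_pos: [0.4654, -0.055, 0.09]
tcp_rot: [[1.0, -0.031, -0.0], [-0.031, -1.0, 0.0], [-0.0, -0.0, -1.0]]
contact_force: [0.1, -0.4, 0.4]
finger_gap: 0.0001
```

Emit:
{"api": "move_arm", "payload": {
  "rows": [
    [[0,0,-0.1,0,0],[0,0,-0.1,0,0],[0,0,-0.05,0,0],[0,0,0,0,0]]
  ]
}}

```text
clock: 5.65
tcp_pos: [0.4656, -0.0551, 0.0879]
tcp_rot: [[1.0, -0.031, 0.0], [-0.031, -1.0, 0.0], [0.0, -0.0, -1.0]]
contact_force: [-1.7, 1.8, 4.7]
finger_gap: -0.0003
```

Emit:
{"api": "move_arm", "payload": {
  "rows": [
    [[0,0,-0.1,0,0],[0,0,-0.05,0,0],[0,0,0,0,0]]
  ]
}}

```text
clock: 6.02
tcp_pos: [0.4658, -0.0551, 0.0869]
tcp_rot: [[1.0, -0.031, 0.001], [-0.031, -1.0, -0.0], [0.001, 0.0, -1.0]]
contact_force: [-3.2, 1.1, 13.3]
finger_gap: 0.0
```

At 13 N it's on the end stop. I'll lift off and check.

Emit:
{"api": "move_arm", "payload": {
  "rows": [
    [[0,0,0.3,0,0],[0,0,1.0,0,0],[0,0,3.0,0,0],[0,0,4,0,0],[0,-2,4,0,0],[0,-2,4,0,0],[0,-3,0,0,0],[0,0,0,0,0],[0,0,0,0,0]]
  ]
}}

```text
clock: 7.15
tcp_pos: [0.4651, -0.1246, 0.2491]
tcp_rot: [[1.0, -0.031, -0.001], [-0.031, -1.0, 0.001], [-0.001, -0.001, -1.0]]
contact_force: [-0.1, 0.4, 0.9]
finger_gap: -0.0002
```

```bash
cat > look.py <<'E'
from h import *
import sys
np.set_printoptions(precision=4,suppress=True)
n=sys.argv[1]
C=vision.calibration('wrist');p,d=vision.capture('wrist');o=r.observe();print(o['clock'],o['tcp_pos'],o['contact_force'])
v,u=np.mgrid[0:480,0:640];K=C['K'];T=np.linalg.inv(C['camera_from_world'])
P=np.stack([(u-K[0,2])/K[0,0]*d,(v-K[1,2])/K[1,1]*d,d],-1)@T[:3,:3].T+T[:3,3]
c=np.array([.465,-.0555]);R=np.hypot(*np.moveaxis(P[...,:2]-c,-1,0))
m=(d>0)&(P[...,2]<.11)
print('core z med',np.median(P[m&(R<.015)][:,2]),(m&(R<.015)).sum())
f=m&(abs(P[...,0]-c[0])<.045)&(abs(P[...,1]-c[1])<.045)&(P[...,2]<.062)&(P[...,2]>.045);print('encl z',np.median(P[f][:,2]))
b=m&(R<.06)&(P[...,2]>.065)&(p.max(-1)<100)
q=P[b][:,:2];G=np.zeros((400,400),np.uint8);i=((q-[0.365,-0.1555])*2000).astype(int);i=i[((i>=0)&(i<400)).all(1)];G[i[:,0],i[:,1]]=255
G=cv2.morphologyEx(G,cv2.MORPH_CLOSE,np.ones((5,5)))
cs,_=cv2.findContours(G,cv2.RETR_EXTERNAL,cv2.CHAIN_APPROX_NONE);F=np.zeros_like(G);cv2.drawContours(F,[max(cs,key=cv2.contourArea)],-1,255,-1)
D=cv2.distanceTransform(F,cv2.DIST_L2,5);k=np.array(np.unravel_index(D.argmax(),D.shape));cc=k/2000+[.365,-.1555];print('core c',cc,'r',D.max()/2)
ii=np.argwhere(F)/2000+[.365,-.1555]-cc;rr=np.hypot(*ii.T);a=np.arctan2(ii[:,1],ii[:,0]);s=(rr>.031)&(rr<.046)
print('phase deg',np.degrees(np.angle(np.exp(3j*a[s]).sum()))/3, 'max r',rr.max())
save(n+'g',cv2.cvtColor(F,cv2.COLOR_GRAY2RGB));save(n,p)
E
python3 look.py w2
```

```text
7.2 [ 0.4652 -0.1242  0.249 ] [-0.0328  0.2938 -0.1662]
core z med 0.08886390059171911 1496
encl z 0.05483601237915453
core c [ 0.4645 -0.0555] r 24.370544
phase deg -0.33581185787028045 max r 0.04551098768429442
```

View pics/w2.png

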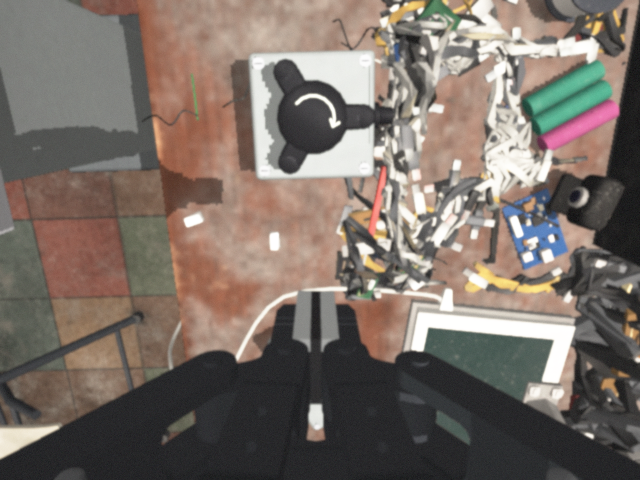

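View pics/w2g.png

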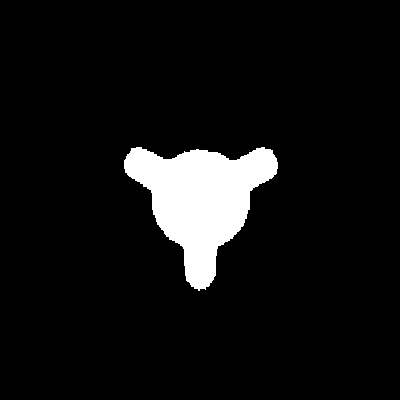

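The head stays down by itself: its top is at z = 0.0889 (10 mm below the up position) and clear of the fingers. The core is centred at (0.4645,-0.0555) with lobes at 0°/±120°. I'll check the shut fingers' profile in the depth image before going beside the lobe.

Run:
```python
from h import *
np.set_printoptions(precision=1,suppress=True)
C=vision.calibration('wrist');p,d=vision.capture('wrist');o=r.observe()
v,u=np.mgrid[0:480,0:640];K=C['K'];T=np.linalg.inv(C['camera_from_world'])
P=np.stack([(u-K[0,2])/K[0,0]*d,(v-K[1,2])/K[1,1]*d,d],-1)@T[:3,:3].T+T[:3,3]
Q=(P-o['tcp_pos'])@o['tcp_rot'];Q=Q[(d>0)&(Q[...,2]<.02)&(Q[...,2]>-.12)]*1000
for z in range(-120,10,6):
    s=Q[(Q[:,2]>=z)&(Q[:,2]<z+6)]
    if len(s): print(z,len(s),'x',s[:,0].min(),s[:,0].max(),'y',s[:,1].min(),s[:,1].max())
```

```text
-96 562 x -18.07860907598962 18.809659146523273 y -20.263780287957104 -17.24090070145005
-90 5365 x -55.26556516417026 56.37107698662139 y -18.727907922565905 -10.724004921648554
-84 11573 x -58.20774573899019 58.80488224607729 y -18.68067927367924 -4.449974637937424
-78 10685 x -56.12683047843211 56.2043155985777 y -18.380809473642564 2.0571096711244
-72 8310 x -51.30928377722028 51.66767439995687 y -18.342021189789484 7.985546360047594
-66 5179 x -46.36028339788948 46.637443644493196 y -17.56687880660983 8.842621449437843
-60 8417 x -40.929057285878464 42.08001946901707 y -14.550893663997837 9.56150609947468
-54 4487 x -36.30430779080267 37.38975518012012 y -14.620025541676565 11.945337306219857
-48 2577 x -32.041198080694656 32.2268043089884 y -14.518287520685865 12.510775602204447
-42 1296 x -19.006583579135835 20.02958436990506 y -13.270141507554944 11.488922453796311
-36 532 x -13.337617592644582 13.77435591205601 y -11.953290930520758 7.870892840592521
-30 787 x -13.410136951638057 13.822292831684177 y -11.797759599464523 -6.169143558838386
-24 722 x -13.341054924700872 13.902620509986885 y -11.75992572221527 -6.324145750895792
-18 641 x -13.300393096315902 13.826750386461821 y -11.83078904706582 -6.093824909856259
-12 518 x -13.102844869944397 13.63098484647822 y -11.945650421648612 -6.412613705196456
-6 102 x -11.453639200405881 9.078596956097572 y -11.529668624693196 -6.503020511182414
```

Emit:
{"api": "move_arm", "payload": {
  "rows": [
    [[1.5,3.5,0,0,0],[1.5,3.5,0,0,0],[1.3,3.0,0,0,0],[0,0,-4,0,0],[0,0,-4,0,0],[0,0,-4,0,0],[0,0,-2,0,0],[0,0,0,0,0]]
  ]
}}

```text
clock: 8.25
tcp_pos: [0.507, -0.0242, 0.1078]
tcp_rot: [[1.0, -0.029, -0.004], [-0.029, -1.0, 0.001], [-0.004, -0.001, -1.0]]
contact_force: [0.5, -0.3, 0.9]
finger_gap: 0.0001
```

Run:
```python
from h import *
np.set_printoptions(precision=4,suppress=True)
p,d=vision.capture('wrist');save('w3',p);o=r.observe();print(o['clock'],o['tcp_pos'],o['contact_force'])
```

```text
8.3 [ 0.5081 -0.0242  0.1091] [0.5702 0.1274 1.1292]
```

View pics/w3.png

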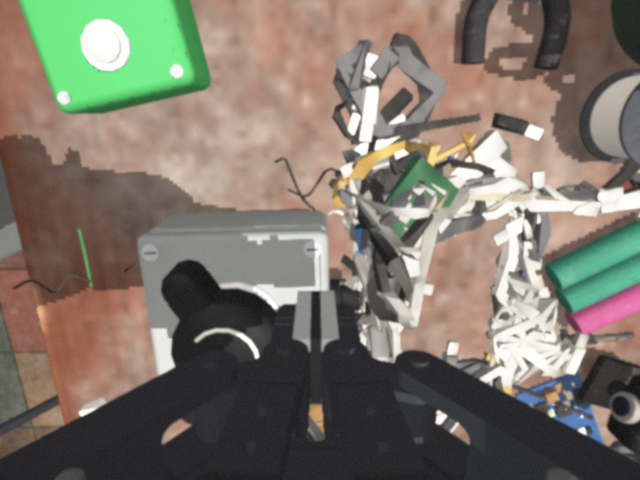

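The fingertips (316,295) hang in the gap between the +x lobe (hidden behind the fingers) and the upper-left lobe (185,290). I'll lower into the gap.

Emit:
{"api": "move_arm", "payload": {
  "rows": [
    [[0,0,-1.5,0,0],[0,0,-1.2,0,0],[0,0,-0.9,0,0],[0,0,-0.5,0,0],[0,0,0,0,0]]
  ]
}}

```text
clock: 8.93
tcp_pos: [0.5082, -0.0251, 0.068]
tcp_rot: [[1.0, -0.031, -0.001], [-0.031, -1.0, 0.0], [-0.001, -0.0, -1.0]]
contact_force: [0.5, -0.8, 1.1]
finger_gap: 0.0004
```

Emit:
{"api": "move_arm", "payload": {
  "rows": [
    [[0,-0.5,0,0,0],[0,-0.3,0,0,0],[0,-0.2,0,0,0],[0,0,0,0,0]]
  ]
}}

```text
clock: 9.43
tcp_pos: [0.5085, -0.0354, 0.0684]
tcp_rot: [[1.0, -0.031, 0.0], [-0.031, -1.0, -0.0], [0.0, 0.0, -1.0]]
contact_force: [-0.4, 0.6, -0.2]
finger_gap: 0.0004
```

Emit:
{"api": "move_arm", "payload": {
  "rows": [
    [[0.16,-0.4,0,-5,0],[0.12,-0.4,0,-5,0],[0.09,-0.41,0,-5,0],[0.05,-0.42,0,-5,0],[0,0,0,0,0]]
  ]
}}

```text
clock: 10.05
tcp_pos: [0.5127, -0.0514, 0.0684]
tcp_rot: [[0.929, -0.37, 0.0], [-0.37, -0.929, -0.0], [0.0, 0.0, -1.0]]
contact_force: [-0.3, 0.2, -1.0]
finger_gap: 0.0002
```

Emit:
{"api": "move_arm", "payload": {
  "rows": [
    [[0.01,-0.42,0,-5,0],[-0.02,-0.42,0,-5,0],[-0.06,-0.42,0,-5,0],[0,0,0,0,0],[0,0,0,0,0]]
  ]
}}

```text
clock: 10.68
tcp_pos: [0.5122, -0.0636, 0.0684]
tcp_rot: [[0.803, -0.596, 0.001], [-0.596, -0.803, 0.0], [0.0, -0.001, -1.0]]
contact_force: [0.2, 1.4, 0.8]
finger_gap: 0.0001
```

Run:
```python
from h import *
np.set_printoptions(precision=4,suppress=True)
p,d=vision.capture('wrist');save('w4',p);o=r.observe();print(o['clock'],o['tcp_pos'],o['contact_force'])
```

```text
10.725 [ 0.5122 -0.0636  0.0684] [ 1.6712  1.6595 -0.2917]
```

View pics/w4.png

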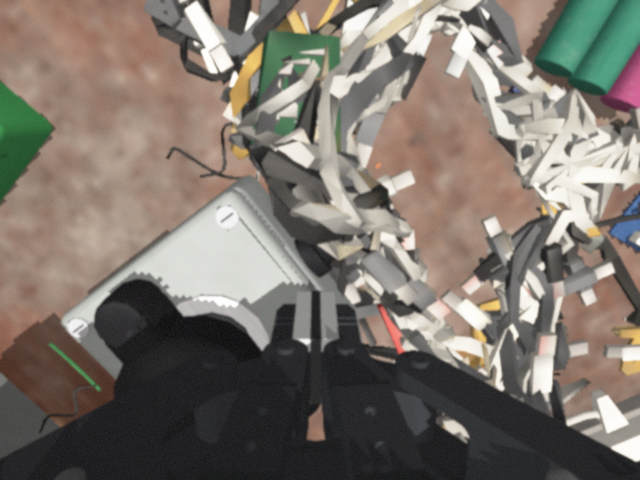

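The head's far lobe shows at (135,310). I'll check its height from depth.

```bash
cat > lob.py <<'E'
from h import *
np.set_printoptions(precision=4,suppress=True)
C=vision.calibration('wrist');p,d=vision.capture('wrist');o=r.observe();print(o['clock'],o['tcp_pos'],o['contact_force'])
v,u=np.mgrid[0:480,0:640];K=C['K'];T=np.linalg.inv(C['camera_from_world'])
P=np.stack([(u-K[0,2])/K[0,0]*d,(v-K[1,2])/K[1,1]*d,d],-1)@T[:3,:3].T+T[:3,3]
q=P[...,:2]-[.4645,-.0555];R=np.hypot(q[...,0],q[...,1]);a=np.degrees(np.arctan2(q[...,1],q[...,0]))
s=(d>0)&(R<.046)&(R>.031)&(P[...,2]<.105)&(P[...,2]>.07)
for lo in range(-180,180,10):
    m=s&(a>=lo)&(a<lo+10)
    if m.sum()>5: print(lo,m.sum(),np.percentile(P[m][:,2],[10,50,90]))
m=(d>0)&(R<.02)&(P[...,2]<.107)&(P[...,2]>.07);print('core',m.sum(),np.percentile(P[m][:,2],[10,50,90]) if m.any() else '')
E
python3 lob.py
```

```text
10.775 [ 0.5122 -0.0636  0.0684] [0.5013 1.7752 0.4365]
-50 14 [0.0921 0.093  0.0933]
-40 65 [0.0923 0.0929 0.0937]
-30 6 [0.1041 0.1045 0.1048]
-20 11 [0.1045 0.1048 0.105 ]
0 627 [0.0781 0.0888 0.0971]
60 309 [0.078  0.0851 0.0916]
70 1756 [0.0789 0.0898 0.0938]
80 968 [0.0872 0.0934 0.0943]
90 384 [0.0925 0.0934 0.0942]
core 921 [0.0964 0.0977 0.0991]
```

It popped up: lobe tops at 0.094 and core at 0.098. I'll back off along the same arc so the head can spring back, then lift out.

Emit:
{"api": "move_arm", "payload": {
  "rows": [
    [[0.06,0.42,0,5,0],[0.02,0.42,0,5,0],[-0.01,0.42,0,5,0],[-0.05,0.42,0,5,0],[-0.09,0.41,0,5,0],[-0.12,0.4,0,5,0],[-0.16,0.4,0,5,0],[0,1.0,0,0,0],[0,0.2,0,0,0],[0,0,2,0,0],[0,0,4,0,0],[0,0,4,0,0],[-0.6,-3.5,4,0,0],[-1.2,-3.5,4,0,0],[-1.2,-3.5,0,0,0],[-1.2,-3.5,0,0,0],[0,-3,0,0,0],[0,0,0,0,0],[0,0,0,0,0]]
  ]
}}

```text
clock: 13.15
tcp_pos: [0.4665, -0.1922, 0.2482]
tcp_rot: [[1.0, -0.031, -0.0], [-0.031, -1.0, 0.001], [-0.0, -0.001, -1.0]]
contact_force: [-0.3, 0.4, 0.3]
finger_gap: -0.0001
```

```bash
python3 look.py w5
python3 - <<'E'
from h import *
print([(x['score'],x['location']) for x in finder.landmark_of('wrist','reset_key_top')])
p,d=vision.capture('top');save('top5',cv2.resize(p[210:330,280:480],None,fx=3.5,fy=3.5,interpolation=cv2.INTER_CUBIC))
E
```

```text
13.2 [ 0.4666 -0.1918  0.2483] [ 0.3438 -0.0437  0.9058]
core z med 0.09842377064670799 1315
encl z 0.054850420927402554
core c [ 0.4595 -0.067 ] r 15.295349
phase deg 12.939022838521495 max r 0.05081830378908764
[(0.77, [301.5, 309.1]), (0.65, [362.6, 10.6]), (0.33, [317.0, 299.1])]
```

View pics/w5.png

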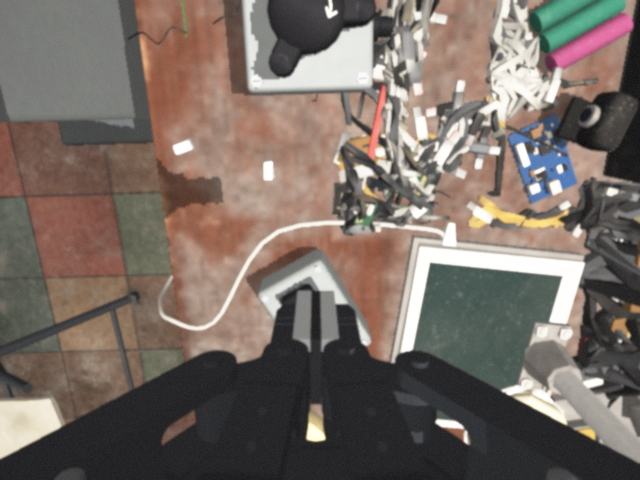

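View pics/top5.png

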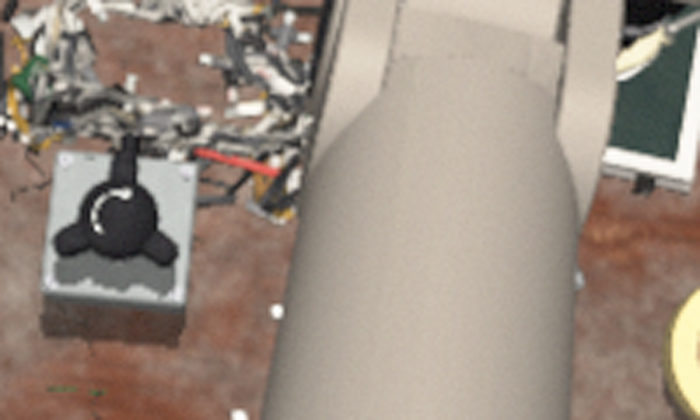

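The head is up (z 0.098) and turned back: its lobe points to the gland again at (127,160) in the top crop. Next, the reset key from the unobstructed top picture (key centre at px ≈ (413.7,289.8), dome at ≈ (432.5,281)).

Run:
```python
from h import *
np.set_printoptions(precision=4,suppress=True)
k=wz('top',413.7,289.8,.055);m=wz('top',432.5,281.2,.047)
print(k,m,np.linalg.norm((k-m)[:2]),np.degrees(np.arctan2(*(k-m)[[1,0]])))
d=np.load('top.npy');print(w('top',414,290,d[290,414]))
p,_=vision.capture('wrist');g=cv2.imread('top.png')[...,::-1]
p=cv2.imread('top.png');roi=p[265:315,390:450].max(-1)
n,l,s,c=cv2.connectedComponentsWithStats((roi<45).astype(np.uint8));
for i in range(1,n):
    if s[i,4]>20: print(s[i],c[i]+[390,265],wz('top',*(c[i]+[390,265]),.055))
print('wrist seen', px('wrist',k))
```

```text
[ 0.4505 -0.286   0.055 ] [ 0.4752 -0.3294  0.047 ] 0.04995224588134559 119.64928086485388
[ 0.4502 -0.2869  0.0539]
wrist seen [299.9905 309.1602]
```

Top triangulation gives (0.4505,-0.2860). Back-projected into the wrist picture that is (300,309), matching the landmark there (301.5,309.1). The measured height is 0.054, also good. The box is yawed ~30°. I'll move above the key.

Emit:
{"api": "move_arm", "payload": {
  "rows": [
    [[-0.4,-2.4,0,8,0],[-0.4,-2.4,-2,8,0],[-0.4,-2.4,-4,8,0],[-0.4,-2.2,-5,8,0],[0,0,-4,0,0],[0,0,-2,0,0],[0,0,0,0,0],[0,0,0,0,0]]
  ]
}}

```text
clock: 14.35
tcp_pos: [0.4513, -0.287, 0.0793]
tcp_rot: [[0.864, 0.504, 0.001], [0.504, -0.864, -0.001], [0.001, 0.001, -1.0]]
contact_force: [0.6, -0.1, 1.1]
finger_gap: -0.0001
```

Run:
```python
from h import *
np.set_printoptions(precision=4,suppress=True)
p,d=vision.capture('wrist');save('w6',p);o=r.observe();print(o['clock'],o['tcp_pos'],o['contact_force'],o['joint_pos'])
p,d=vision.capture('scene');save('s6',cv2.resize(p[200:360,280:480],None,fx=3.5,fy=3.5,interpolation=cv2.INTER_CUBIC))
```

```text
14.4 [ 0.4515 -0.2872  0.0796] [ 0.1714 -0.0606 -0.176 ] [ 48.6999  28.51   -28.7455 113.9739  20.0005  42.2037  38.1531]
```

View pics/w6.png

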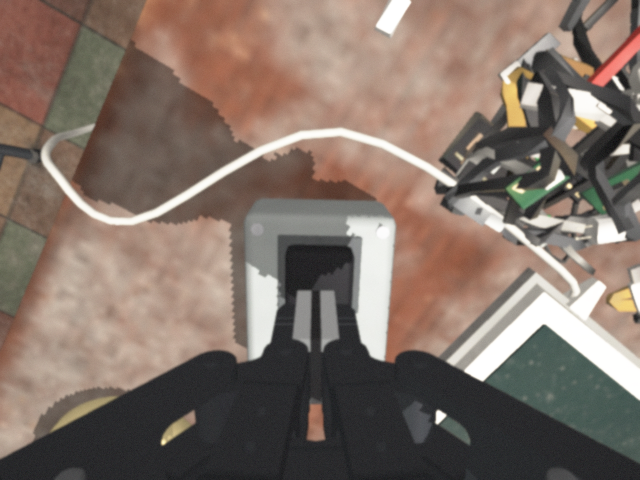

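View pics/s6.png

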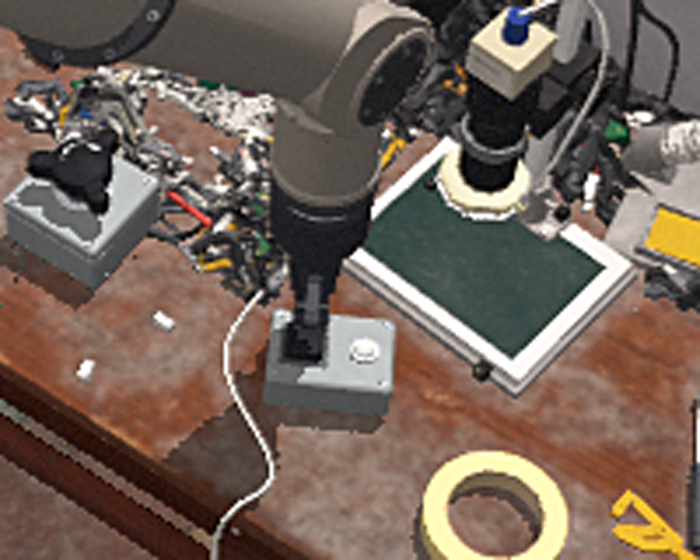

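The fingers are square with the box and over the black key (wrist (320,270), scene crop (302,345)), clear of the dome. Pressing now.

Emit:
{"api": "move_arm", "payload": {
  "rows": [
    [[0,0,-1.2,0,0],[0,0,-0.8,0,0],[0,0,-0.4,0,0],[0,0,-0.2,0,0],[0,0,-0.2,0,0],[0,0,0,0,0]]
  ]
}}

```text
clock: 15.2
tcp_pos: [0.45, -0.287, 0.0503]
tcp_rot: [[0.864, 0.503, -0.001], [0.503, -0.864, 0.0], [-0.001, -0.001, -1.0]]
contact_force: [-2.6, 0.4, 4.1]
finger_gap: -0.0
```

Emit:
{"api": "move_arm", "payload": {
  "rows": [
    [[0,0,-0.15,0,0],[0,0,0,0,0]]
  ]
}}

```text
clock: 15.45
tcp_pos: [0.4503, -0.2871, 0.0491]
tcp_rot: [[0.864, 0.503, -0.0], [0.503, -0.864, -0.0], [-0.0, 0.0, -1.0]]
contact_force: [-4.1, 0.6, 6.4]
finger_gap: 0.0
```

Emit:
{"api": "move_arm", "payload": {
  "rows": [
    [[0,0,-0.1,0,0],[0,0,0,0,0],[0,0,0,0,0]]
  ]
}}

```text
clock: 15.82
tcp_pos: [0.4504, -0.2871, 0.0489]
tcp_rot: [[0.864, 0.503, -0.0], [0.503, -0.864, -0.001], [-0.001, 0.0, -1.0]]
contact_force: [-6.0, 3.9, 15.6]
finger_gap: 0.0001
```

The end stop is firmly reached (15.6 N at z 0.049). I'll lift and move clear.

Emit:
{"api": "move_arm", "payload": {
  "rows": [
    [[0,0,0.3,0,0],[0,0,1.0,0,0],[0,0,3,0,0],[0,0,4,0,0],[0,0,5,0,0],[0,0,5,0,0],[-1,-4,2,0,0],[-1,-4,0,0,0],[-1,-4,0,0,0],[0,-2,0,0,0],[0,0,0,0,0],[0,0,0,0,0]]
  ]
}}

```text
clock: 17.32
tcp_pos: [0.4216, -0.425, 0.2508]
tcp_rot: [[0.863, 0.506, 0.001], [0.506, -0.863, 0.001], [0.001, -0.001, -1.0]]
contact_force: [0.3, 0.1, 0.2]
finger_gap: 0.0001
```

Run:
```python
from h import *
np.set_printoptions(precision=4,suppress=True)
C=vision.calibration('wrist');p,d=vision.capture('wrist');save('w7',p);o=r.observe();print(o['clock'],o['tcp_pos'],o['contact_force'])
v,u=np.mgrid[0:480,0:640];K=C['K'];T=np.linalg.inv(C['camera_from_world'])
P=np.stack([(u-K[0,2])/K[0,0]*d,(v-K[1,2])/K[1,1]*d,d],-1)@T[:3,:3].T+T[:3,3]
for n,c,R,hi in [('key',(.4505,-.286),.01,.075),('cap',(.4645,-.0555),.014,.12)]:
    m=(d>0)&(np.hypot(P[...,0]-c[0],P[...,1]-c[1])<R)&(P[...,2]<hi);print(n,m.sum(),np.percentile(P[m][:,2],[10,50,90]) if m.any() else '')
p,d=vision.capture('top');save('top7',cv2.resize(p[170:350,110:530],None,fx=1.9,fy=1.9,interpolation=cv2.INTER_CUBIC))
# compare with the first top picture
a=cv2.imread('top.png');print('diff px',[(n,float(np.abs(a[y0:y1,x0:x1].astype(int)-p[y0:y1,x0:x1]).mean())) for n,(x0,x1,y0,y1) in dict(screw=(130,205,290,312),pliers=(230,270,195,220),spool=(275,297,170,197),tape=(468,522,285,340),box=(395,447,263,315),stop=(290,340,245,308)).items()])
```

```text
17.375 [ 0.4216 -0.425   0.2509] [-0.7482 -0.2267  0.6534]
key 587 [0.0538 0.0549 0.0559]
cap 0 
diff px [('screw', 1.8757575757575757), ('pliers', 2.0616666666666665), ('spool', 2.099887766554433), ('tape', 18.746240179573512), ('box', 1.8517011834319526), ('stop', 2.0423280423280423)]
```

View pics/w7.png

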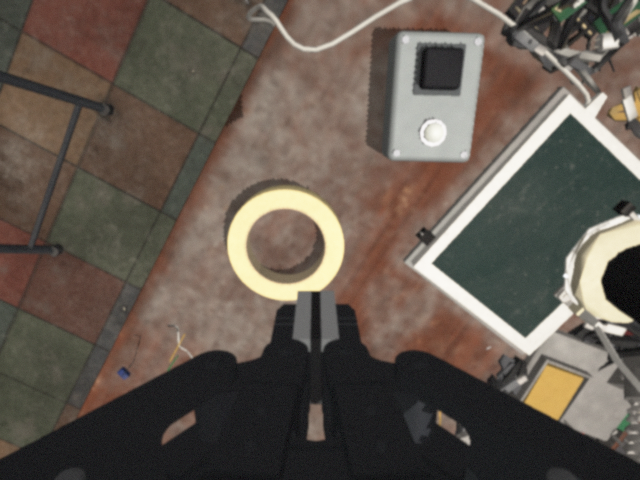

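View pics/top7.png

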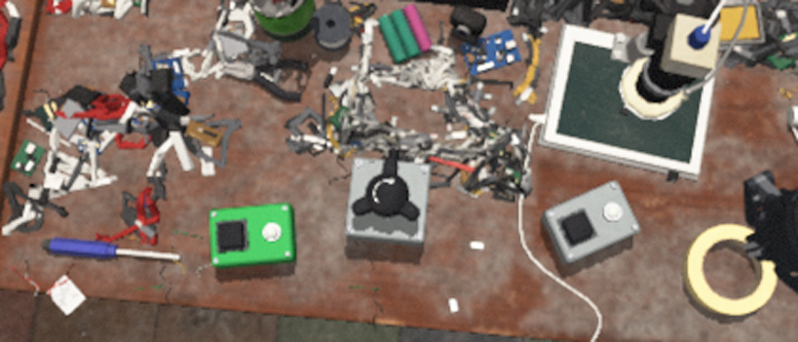

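The top view matches the first picture at the box, station, pliers, spool and screwdriver (the difference is only noise). The gripper covers just part of the tape roll, which was never touched. The key is up again (0.055), and the arm hangs free at z 0.25. Handing in.

```bash
python3 -c "
from workcell import r
print(r.sign_off(), r.observe()['clock'])"
```

```text
the job is handed in; nothing more can be done
the job is handed in; nothing more can be done
```

The trip-test is done and handed in at about 17.4 s of the 51 s allowed. I don't know the verdict, because handing in reports none.

- **Latch:** I pressed the mushroom head in with shut fingertips to its end stop (about 13 N) and lifted off. It stayed down by itself, with its top at z = 0.089.
- **Release:** I pushed the +x lobe round clockwise by about 35° and the head popped up to z = 0.098. I then backed off along the same arc, and the pictures show the lobes back in their starting position.
- **Reset key:** I pushed the key on the grey box (not the green look-alike) to its end stop (about 15.6 N). It came back up to z = 0.055.

**Last checks:**
- The first and last top pictures match at the reset box, stop station, pliers, spool and screwdriver.
- The tape roll differs only because the gripper partly hid it from the top camera. I saw it whole only in the last wrist picture and did not measure its position; the arm stayed about 0.25 m above the desk there.
- The automatic fit of the head's turn failed in the wrist picture after release, because the head was cut off at the edge. I judged "turned back" from the pictures instead.
- At hand-in the arm was clear of everything at z = 0.25.

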